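# Release the ratchet and push back the empty carton feeder

### The arm

A 6-joint arm with a two-finger parallel gripper is mounted at the origin on the work surface. World frame = base frame: x ahead of the robot, y to its left, z up, the work surface at z = 0. Lengths are in m, angles in rad, forces in N, time in s.
With the tool pointing down it reaches from about 0.25 to 0.725 m from the base axis. Payload 4 kg.
Tool frame: the origin (TCP) lies at the very end of the fingers, on their centre line; the grasp point (between the pads) lies 19 mm behind it; z points along the fingers, y is the line along which they close (so a half turn about z gives the same grasp; the last joint's range is limited). The gripper opens to 85 mm and grips with 20 to 120 N. Pads are 22 mm wide; open, the fingers measure 114 mm over their backs; the gripper's body (76 mm by 85 mm) begins 54 mm behind the grasp point. The pads swing forward as they close: fully open they stand 13 mm farther back than shut.
Start: joints at [1.333, 0.241, 0.005, 1.335, 0, 1.571], TCP at [0.118, 0.486, 0.231] pointing down, gripper open.
Joint ranges: [-2.72, 2.72], [-1.05, 1.87], [-1.09, 1.28], [-1.99, 2.15], [-1.42, 1.44], [-3.14, 3.14]. Speed limits (rad/s): [2.79, 2.79, 3.14, 3.14, 3.14, 3.14].

### API

Orientations are given as a unit quaternion [x, y, z, w].
In Python, from workcell import bot gives the robot as it stands.
- The arm moves only by the tool carry_out, never from a script. Its argument "increments" is one flat list of numbers, 5 for each row, row after row: the finger opening in cm, from 0 to 8.54, then the shift along the tool's x, y, z in cm, then the turn about the tool's z in rad. A call has exactly 5 rows; each row shifts and turns the commanded pose from where the row before left it, along the tool's axes as they then stand; what a row does not reach is not made up. A row lasts 1/8 s, in which the tool goes at most 62.5 mm and 10.7 degrees, less where a joint would pass 70% of its speed; a pose out of reach is approached as far as the arm can. A call with a gripper value outside its range is refused whole. The fingers move at their own pace and stop on an object; the grip force is fixed at half the most. Time passes only in rows, so rows that do not move let the fingers close, or fill a call up. It gives the time, the measured TCP pose, the force, the opening and the grip force at its end, in the units of the state.
- bot.get_obs(): the state, without advancing time (a new reading comes with each control period).
- bot.camera(name): name is "scene" or "top"; returns a dict with "pixels" (420x560x3 uint8, blue, green, red), "range_z" (420x560 float32, m along the optical axis (not along the pixel's ray), 0 where there is no reading), "mtx" (3x3 intrinsics, pixels), "D" ([k1, k2, p1, p2, k3] as OpenCV has them; the pictures are not rectified), "eye" and "attitude" of the camera in the world. Camera axes: x right, y down, z forward; pixel columns grow to the right and rows downward; lengths in m; the calibration is good to about 2 mm. A picture is of the moment at which its call begins.
- bot.job_done(): hands the job in; it is judged then, once.
Trained networks look in a picture, given as the dict that the camera call returned (one of the last four; its "shot" number tells which), for a name from the list of things; names that differ only in an ending like _2 or _b are one class to them, and where a whole thing is asked for, a point or a joint stands for the part that bears it (a point fixed in the world has none). Each returns a list of dicts, best first, with "p" (0 to 1); they miss things now and then, are a little off and sometimes report something else, mostly with a low value. They report only what shows in the picture. A call takes as long as a camera call. They do not tell look-alikes from the thing itself.
- bot.find_in(picture, name): "xyz" ([x, y, z] in m, in the coordinates of the camera as it stood for that picture, good to about 4 mm: the middle of the surface that is visible of it).
- bot.regions_of(picture, name): "mask" (420x560 bool, what is visible of it).
- bot.place_of(picture, name): "xyz" ([x, y, z] in m, in the coordinates of the camera as it stood for that picture, good to about 4 mm: a listed point, or the origin of a listed thing).
The state is a dict: "clock": time; "joint_pos": joint angles; "joint_vel": joint speeds; "tau": joint torques, N m; "eef_pos": TCP position; "tool_rot": TCP orientation; "ft_force": force on the tool from outside, world axes, zero at the start; "ft_torque": the same for the moment, N m; "grip_width": finger opening in m; "grasp_force": force on a finger pad.
Only numpy, scipy, OpenCV 4.12 (cv2) and the standard library are available. Lean on these libraries where they do the work, as an engineer would, in place of code of your own. Each camera call takes 0.05 s, during which the arm holds its last target. There are 200 camera calls.

### The job

Two ratchet feed trays for drink cartons stand on the coffee counter; one is empty with its pusher run forward, the other still holds cartons. Make the empty tray ready for refilling: flip its pawl lever right over to the off side, then slide its pusher all the way back against the rear stop, and leave the pawl off. Do not flip the other tray's pawl, shift its pusher or knock over its cartons.

Things in the scene. Friction and masses are not known exactly. Their poses are not given: they have to be found in the camera images.
- tray: The EMPTY feed tray, aluminium, 300 x 131 x 44 mm high, fixed to the counter. Origin on the counter, mid-tray; x runs along the tray to its serving end (away from the robot, within 0.25 rad), y to the left across it, z up. A toothed steel rack runs along its left edge, at y = 58 mm. The pusher starts well forward and no cartons stand ahead of it.
- pusher_grip (a point): On the empty tray's grey pusher carriage: upright pale wooden block, 30 mm (x) by 18 mm (y). Point on its centre line, 16 mm below its flat top, 75 mm above the counter, 45 mm above the carriage's flat top. Axes as body tray; the point lies at tray y = -12 mm. The pusher plate, 86 mm wide and 8 mm thick, stands 32 mm ahead of the point (+x), its top 10 mm higher than the point.
- pusher (a joint): Travel of the empty tray's pusher, m: 0 = fully back against the rear stop (end near the robot), 0.16 = fully forward. Steady friction of about 4 N; it stays where it is left. Moves forward (+x) any time; with the pawl engaged it cannot go back more than one 14 mm tooth.
- pawl_knob (a point): Centre of the black ball, 18 mm across, on the empty tray's pawl lever (8 mm rod, 51 mm from pivot to ball). Its level pivot pin rides on the carriage 6 mm ahead (+x) and 70 mm left (+y) of pusher_grip, 52 mm above the counter. Engaged, the ball is 36 mm behind the pivot, 88 mm above the counter; upright 103 mm; off, 36 mm ahead of the pivot. Push it towards +x to flip.
- pawl (a joint): Angle of the empty tray's pawl lever, rad: 0 to 0.4 = engaged, leaning back, its nose lying in the rack's teeth; 0.785 = lever upright; 1.57 = off, leaning forward. No spring: it tips at under 1 N and falls by its own weight to the side it leans to, and stays.
- full_pusher_grip (a point): The same wooden grip on the other, identical tray, which still holds two cartons: the same shape and axes. Its pusher is near the back. Leave it where it is.
- full_pawl (a joint): Angle of the pawl lever on the tray with cartons, rad, as for joint pawl. Leave it engaged.
- carton_a_mid (a point): Centre of the carton nearer the pusher on the other tray: a small white and green drink carton, 45 x 68 x 99 mm high, standing upright. Leave it standing.
- carton_b_mid (a point): Centre of the second such carton on that tray, nearer the serving end. Leave it standing.
Not all that is in view belongs to the job. What is shaped like the part that bears carton_b_mid but blue, purple or turquoise is not meant.

How it is judged:
On the way, in this order (a step that is already met when the one before it is completed fails the run):
1. the empty tray's pawl lever is flipped over to the off side (value of joint pawl above 1.3 rad), for 0.2 s.
2. its pusher is slid back to the rear stop (value of joint pusher below 0.012 m), for 0.2 s.
At the end, for the whole second after the job is handed in: The empty tray's pusher is at rest within 12 mm of its rear stop and its pawl lever lies off (above 1.2 rad); on the other tray the pawl is still engaged (below 0.7 rad), the pusher is within 20 mm of where it was and both cartons stand upright (within 0.3 rad) (value of joint pusher below 0.012 m and value of joint pawl above 1.2 rad and velocity of joint pusher between -0.01 and 0.01 m/s and value of joint full_pawl below 0.7 rad and distance of full_pusher_grip from where it was at the start of the episode below 0.02 m and angle between each of carton_a_mid, carton_b_mid's own z axis and vertical below 0.3 rad); the robot touches nothing.
It fails at once if the other tray's pawl is flipped (value of joint full_pawl above 0.9 rad).
It fails at once if the other tray's pusher is shifted by more than 20 mm (distance of full_pusher_grip from where it was at the start of the episode above 0.02 m).
It fails at once if a carton on the other tray is knocked over (angle between any of carton_a_mid, carton_b_mid's own z axis and vertical above 0.6 rad).
It also fails if it takes over 51 s, if anything falls off the work surface, if the arm or the gripper's body presses on something with over 40 N, if the wrist force passes 120 N, or if a joint passes its speed limit or range.

## Working session

There is one attempt and no reset: what is moved stays moved. The work goes in short steps, Python scripts to look and compute and a tool call to move; the robot and the scene stay as the last step left them, time stands still between calls to the robot, and variables do not carry over. Pictures are saved under pics/ and viewed, at most 10 in all, crops included, and the job is handed in when it is done.

Besides the shell and the picture viewer there is one more tool, called as name(argument=value, ...) on one line, values as JSON. carry_out: Moves the arm, as the interface text tells. Its arguments: {"type":"object","properties":{"increments":{"type":"array","items":{"type":"number"}}},"required":["increments"]}

```bash
mkdir -p pics; cat > h.py <<'E'
import numpy as np, cv2
from scipy.spatial.transform import Rotation as R
from workcell import bot
def w(p,x):
    a=np.array(p["attitude"]); M=R.from_quat(a).as_matrix() if a.size==4 else a.reshape(3,3)
    return M@np.array(x)+np.array(p["eye"])
def px(p,x):
    return cv2.projectPoints(np.array([x],float),np.zeros(3),np.zeros(3),np.array(p["mtx"]),np.array(p["D"]))[0].ravel().round()
E
python3 - <<'E'
from h import *
o=bot.get_obs();print(o["clock"],o["eef_pos"],o["tool_rot"])
for n in("scene","top"):
    p=bot.camera(n);cv2.imwrite(f"pics/{n}1.png",p["pixels"])
    for k in("tray","pusher_grip","pawl_knob","carton_a_mid"):
        for d in bot.place_of(p,k): print(n,k,round(d["p"],2),w(p,d["xyz"]).round(3),px(p,d["xyz"]))
E
```

```text
0.0 [0.1176274  0.48530735 0.23041122] [ 1.18619833e-01  9.92939177e-01 -1.05234649e-03 -1.36018149e-04]
scene tray 0.6 [ 0.562 -0.187 -0.   ] [192. 277.]
scene pusher_grip 0.98 [ 0.582 -0.2    0.079] [183. 257.]
scene pawl_knob 0.6 [ 0.575 -0.133  0.1  ] [212. 243.]
scene carton_a_mid 0.84 [0.534 0.15  0.064] [332. 228.]
top tray 0.75 [ 0.568 -0.187 -0.   ] [403. 203.]
top pusher_grip 0.66 [ 0.584 -0.204  0.078] [423. 188.]
top pawl_knob 0.62 [ 0.576 -0.129  0.099] [387. 182.]
top pawl_knob 0.15 [ 0.585 -0.203  0.073] [422. 188.]
top carton_a_mid 0.67 [0.531 0.149 0.061] [238. 184.]
```

View pics/scene1.png

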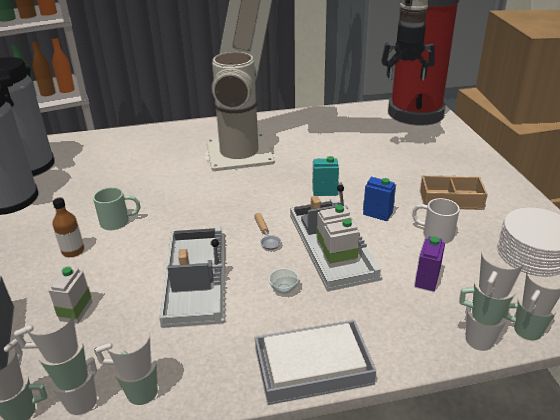

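View pics/top1.png

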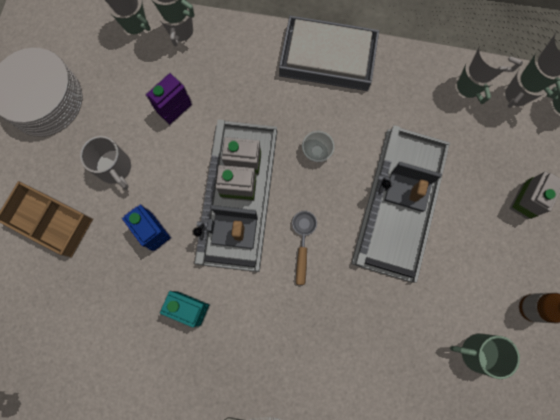

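Empty tray: scene (192,277) / top (403,203), with no cartons and its pusher forward. The other tray, top (238,195), holds the two white and green cartons. Next I'll measure the yaw and check a crop.

```bash
python3 - <<'E'
from h import *
p=bot.camera("top")
K=np.array(p["mtx"]);D=np.array(p["D"])
r=bot.regions_of(p,"tray"); z=p["range_z"]
def cloud(m):
    v,u=np.nonzero(m&(z>0)); n=cv2.undistortPoints(np.c_[u,v].astype(float)[:,None],K,D)[:,0]
    Z=z[v,u]; c=np.c_[n*Z[:,None],Z]; return np.array([w(p,q) for q in c])
for d in r:
    P=cloud(d["mask"]); print(d["p"],len(P),P.mean(0))
    Q=P[P[:,2]<0.05]
    c,s,a=cv2.minAreaRect(Q[:,:2].astype(np.float32)); b=cv2.boxPoints((c,s,a)); print(c,s,a,b.round(3).tolist())
for n in("pawl_knob","pusher_grip"):
  for d in bot.regions_of(p,n)[:2]:
    P=cloud(d["mask"]); print(n,d["p"],len(P),P.mean(0).round(3),P.min(0).round(3),P.max(0).round(3))
m=np.zeros(z.shape,bool);m[170:215,370:440]=1
P=cloud(m);P=P[P[:,2]>.086];print(P.round(3)[::2].tolist())
cv2.imwrite("pics/crop1.png",cv2.resize(p["pixels"][110:290,340:460],None,fx=3.3,fy=3.3,interpolation=cv2.INTER_CUBIC))
E
```

```text
0.73 9571 [ 0.55963154 -0.17750085  0.02453903]
(0.5722481608390808, -0.18327242136001587) (0.13917221128940582, 0.3162773847579956) 83.32344818115234 [[0.40700000524520874, -0.23399999737739563], [0.7210000157356262, -0.2709999978542328], [0.7369999885559082, -0.13300000131130219], [0.4230000078678131, -0.09600000083446503]]
0.36 1917 [ 0.59083222 -0.18155044  0.05048352]
(0.606040358543396, -0.18676894903182983) (0.10192637145519257, 0.10679388046264648) 74.04668426513672 [[0.5410000085830688, -0.22100000083446503], [0.6430000066757202, -0.25], [0.6710000038146973, -0.15199999511241913], [0.5690000057220459, -0.12300000339746475]]
pawl_knob 0.51 101 [ 0.574 -0.127  0.088] [ 0.566 -0.137  0.047] [ 0.594 -0.119  0.11 ]
pusher_grip 0.8 1873 [ 0.591 -0.181  0.051] [ 0.553 -0.232  0.011] [ 0.626 -0.119  0.11 ]
[[0.615, -0.191, 0.087], [0.617, -0.201, 0.088], [0.616, -0.209, 0.086], [0.613, -0.215, 0.087], [0.614, -0.229, 0.086], [0.58, -0.124, 0.102], [0.581, -0.128, 0.104], [0.582, -0.132, 0.1], [0.578, -0.124, 0.105], [0.578, -0.127, 0.106], [0.579, -0.131, 0.106], [0.595, -0.195, 0.0
[... 1580 characters left out ...]
8, -0.204, 0.09], [0.576, -0.189, 0.09], [0.577, -0.193, 0.089], [0.576, -0.196, 0.092], [0.578, -0.2, 0.09], [0.578, -0.204, 0.091], [0.574, -0.189, 0.09], [0.574, -0.192, 0.092], [0.575, -0.196, 0.092], [0.576, -0.2, 0.091], [0.576, -0.204, 0.092], [0.572, -0.188, 0.087], [0.572, -0.191, 0.092], [0.573, -0.195, 0.089], [0.573, -0.198, 0.092], [0.574, -0.202, 0.091], [0.575, -0.207, 0.088], [0.571, -0.192, 0.089], [0.571, -0.195, 0.09], [0.571, -0.199, 0.091], [0.572, -0.202, 0.092], [0.568, -0.19, 0.089], [0.569, -0.194, 0.088], [0.569, -0.197, 0.092], [0.57, -0.201, 0.09], [0.57, -0.205, 0.091], [0.567, -0.194, 0.088], [0.568, -0.198, 0.088], [0.568, -0.201, 0.091], [0.57, -0.206, 0.087]]
```

View pics/crop1.png

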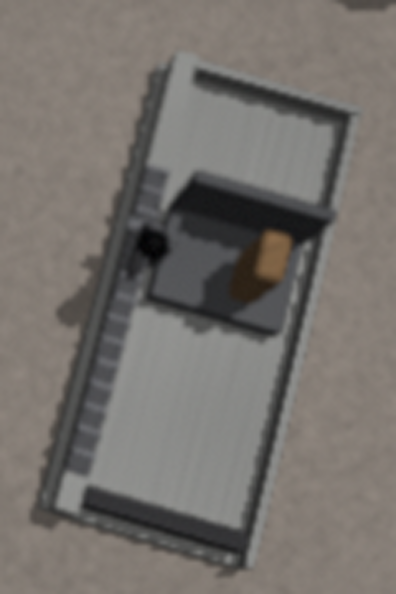

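The crop shows the black ball at crop (152,243), leaning back; the wooden grip at (272,255) with the plate ahead of it; and no cartons. This is the empty tray, and its yaw is about -0.115. I'll travel to a point behind the knob.

carry_out(increments=[0,0,0,0,-0.123,0,-3.2,-3.7,0,0,0,-3.2,-3.7,0,0,0,-3.2,-3.7,0,0,0,-3.2,-3.7,0,0])

```text
clock: 1.32
eef_pos: [0.2287, 0.323, 0.2315]
tool_rot: [0.057, 0.998, 0.0, 0.0]
ft_force: [0.7, -0.6, 0.7]
grip_width: 0.0003
grasp_force: 0.0
```

carry_out(increments=[0,-3.2,-3.7,0,0,0,-3.2,-3.7,0,0,0,-3.2,-3.7,0,0,0,-3.2,-3.7,0,0,0,-3.2,-3.7,0,0])

```text
clock: 1.95
eef_pos: [0.3666, 0.1208, 0.2316]
tool_rot: [0.057, 0.998, 0.0, 0.001]
ft_force: [0.0, 0.8, -0.2]
grip_width: -0.0001
grasp_force: 0.0
```

carry_out(increments=[0,-3.2,-3.7,0,0,0,-3.2,-3.7,0,0,0,-3.2,-3.7,0,0,0,-3.2,-3.7,0,0,0,-3.2,-3.7,0,0])

```text
clock: 2.58
eef_pos: [0.5043, -0.0815, 0.2314]
tool_rot: [0.058, 0.998, 0.0, 0.0]
ft_force: [0.1, 0.0, 0.6]
grip_width: 0.0004
grasp_force: 0.0
```

carry_out(increments=[0,-3.2,-3.7,0,0,0,0,0,3,0,0,0,0,3,0,0,0,0,0,0,0,0,0,0,0])

```text
clock: 3.2
eef_pos: [0.5316, -0.1204, 0.1724]
tool_rot: [0.057, 0.998, -0.0, 0.001]
ft_force: [0.4, 0.2, 0.3]
grip_width: -0.0002
grasp_force: 0.0
```

carry_out(increments=[0,0,-0.25,3,0,0,0,0,3,0,0,0,0,2.2,0,0,0,0,0,0,0,0,0,0,0])

```text
clock: 3.82
eef_pos: [0.5322, -0.1231, 0.0913]
tool_rot: [0.057, 0.998, -0.0, 0.002]
ft_force: [-0.2, 0.6, 0.9]
grip_width: 0.0003
grasp_force: 0.0
```

```bash
python3 - <<'E'
from h import *
o=bot.get_obs();print(o["eef_pos"],o["ft_force"])
p=bot.camera("scene")
for d in bot.place_of(p,"pawl_knob"): print(d["p"],w(p,d["xyz"]).round(3))
cv2.imwrite("pics/s2.png",cv2.resize(p["pixels"][180:340,120:280],None,fx=3.5,fy=3.5,interpolation=cv2.INTER_CUBIC))
E
```

```text
[ 0.53221394 -0.12307732  0.09126116] [-0.19434849  0.58790734  0.93187778]
0.67 [ 0.572 -0.132  0.097]
```

View pics/s2.png

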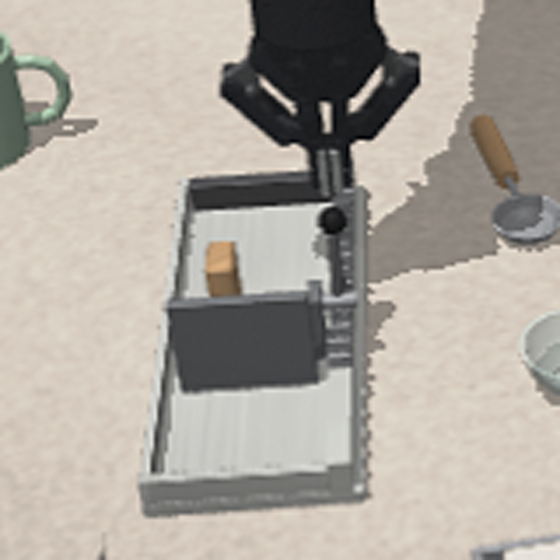

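The closed fingers at crop (328,175) sit directly behind the ball at (332,220), in line with it. I'll push forward (-x in tool axes).

carry_out(increments=[0,-1.2,0,0,0,0,-1.2,0,0,0,0,-1.2,0,0,0,0,-1.2,0,0,0,0,-1.2,0,0,0])

```text
clock: 4.55
eef_pos: [0.5913, -0.1299, 0.0891]
tool_rot: [0.057, 0.998, 0.0, -0.0]
ft_force: [0.2, -0.8, 0.0]
grip_width: -0.0001
grasp_force: 0.0
```

carry_out(increments=[0,-1,0,0,0,0,0,0,0,0,0,2,0,-2,0,0,0,0,-3,0,0,0,0,-3,0])

```text
clock: 5.18
eef_pos: [0.5795, -0.1285, 0.17]
tool_rot: [0.057, 0.998, 0.0, -0.001]
ft_force: [1.3, -0.1, 0.4]
grip_width: 0.0004
grasp_force: 0.0
```

```bash
python3 - <<'E'
from h import *
o=bot.get_obs();print(o["eef_pos"],o["ft_force"])
for c in("scene","top"):
  p=bot.camera(c)
  for n in("pawl_knob","pusher_grip","full_pusher_grip"):
    for d in bot.place_of(p,n): print(c,n,d["p"],w(p,d["xyz"]).round(3))
  if c=="scene":cv2.imwrite("pics/s3.png",cv2.resize(p["pixels"][180:340,120:280],None,fx=3.5,fy=3.5,interpolation=cv2.INTER_CUBIC))
E
```

```text
[ 0.5795059  -0.12846461  0.16999808] [ 1.29811933 -0.10839604  0.43796135]
scene pawl_knob 0.42 [ 0.63  -0.136  0.089]
scene pusher_grip 0.8 [ 0.581 -0.196  0.075]
scene full_pusher_grip 0.61 [0.442 0.129 0.077]
scene full_pusher_grip 0.47 [ 0.633 -0.139  0.088]
top pawl_knob 0.48 [ 0.631 -0.139  0.09 ]
top full_pusher_grip 0.92 [0.443 0.136 0.073]
```

View pics/s3.png

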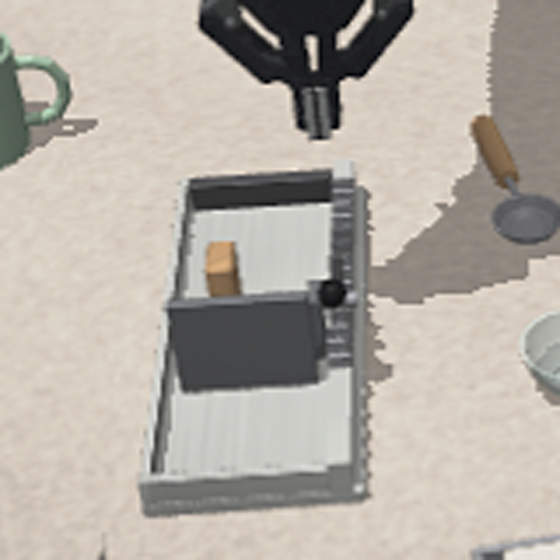

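The lever has flipped: the ball is now at crop (332,293), ahead of its pivot, at z about 0.089. Next I'll grip the block.

carry_out(increments=[5,-0.9,-3.5,0,0,5,0,-3.6,0,0,5,0,0,2,0,5,0,0,2,0,5,0,0,0,0])

```text
clock: 6.2
eef_pos: [0.5792, -0.1997, 0.1263]
tool_rot: [0.058, 0.998, 0.001, -0.003]
ft_force: [-0.0, -0.7, -1.1]
grip_width: 0.0502
grasp_force: 0.0
```

carry_out(increments=[5,0,0,2.5,0,5,0,0,2.5,0,5,0,0,2.4,0,5,0,0,0,0,5,0,0,0,0])

```text
clock: 6.82
eef_pos: [0.5821, -0.2004, 0.0565]
tool_rot: [0.057, 0.998, -0.0, 0.001]
ft_force: [0.6, 0.9, 0.4]
grip_width: 0.0501
grasp_force: 0.0
```

carry_out(increments=[1.6,0,0,0,0,1.6,0,0,0,0,1.6,0,0,0,0,1.6,0,0,0,0,1.6,0,0,0,0])

```text
clock: 7.45
eef_pos: [0.5823, -0.1988, 0.0569]
tool_rot: [0.057, 0.998, 0.001, 0.001]
ft_force: [0.1, 5.0, 4.4]
grip_width: 0.0173
grasp_force: 58.8
```

carry_out(increments=[1.6,1,0,0,0,1.6,1,0,0,0,1.6,1,0,0,0,1.6,1,0,0,0,1.6,1,0,0,0])

```text
clock: 8.07
eef_pos: [0.5343, -0.1932, 0.0569]
tool_rot: [0.057, 0.998, 0.001, 0.003]
ft_force: [5.2, 6.2, 1.7]
grip_width: 0.0173
grasp_force: 59.9
```

```bash
python3 - <<'E'
from h import *
p=bot.camera("scene")
for n in("pawl_knob","pusher_grip"):
    for d in bot.place_of(p,n): print(n,d["p"],w(p,d["xyz"]).round(3))
cv2.imwrite("pics/s4.png",cv2.resize(p["pixels"][180:340,120:280],None,fx=3.5,fy=3.5,interpolation=cv2.INTER_CUBIC))
E
```

```text
pawl_knob 0.5 [ 0.58  -0.131  0.086]
pusher_grip 0.68 [ 0.536 -0.193  0.07 ]
```

View pics/s4.png

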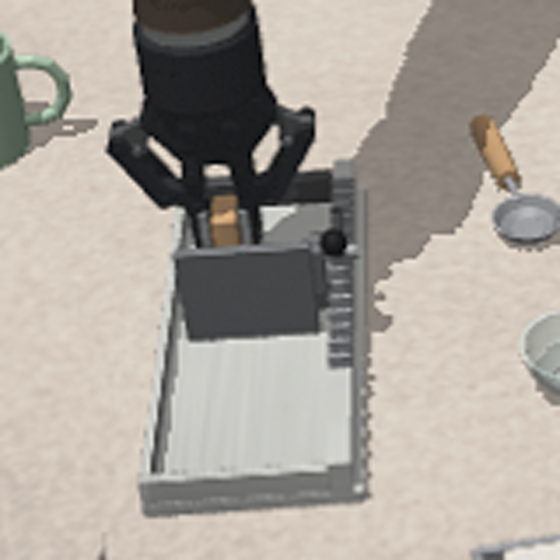

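The carriage follows the gripper. The plate top is at crop y≈250 and the ball, still off, at (333,240). I'll keep sliding back and watch the force.

carry_out(increments=[1.6,0.6,0,0,0,1.6,0.6,0,0,0,1.6,0.6,0,0,0,1.6,0.6,0,0,0,1.6,0.6,0,0,0])

```text
clock: 8.85
eef_pos: [0.5046, -0.1896, 0.0569]
tool_rot: [0.057, 0.998, 0.001, 0.003]
ft_force: [4.7, 6.0, 2.5]
grip_width: 0.0173
grasp_force: 60.0
```

carry_out(increments=[1.6,0.3,0,0,0,1.6,0.3,0,0,0,1.6,0.3,0,0,0,1.6,0.3,0,0,0,1.6,0.3,0,0,0])

```text
clock: 9.48
eef_pos: [0.4897, -0.1879, 0.0569]
tool_rot: [0.057, 0.998, 0.001, 0.003]
ft_force: [5.4, 6.2, 1.9]
grip_width: 0.017
grasp_force: 60.0
```

carry_out(increments=[1.6,0.3,0,0,0,1.6,0.3,0,0,0,1.6,0.3,0,0,0,1.6,0.3,0,0,0,1.6,0.3,0,0,0])

```text
clock: 10.1
eef_pos: [0.4749, -0.1861, 0.0569]
tool_rot: [0.057, 0.998, 0.002, 0.003]
ft_force: [5.1, 6.7, 2.8]
grip_width: 0.0173
grasp_force: 60.0
```

carry_out(increments=[1.6,0.2,0,0,0,1.6,0.2,0,0,0,1.6,0.2,0,0,0,1.6,0.2,0,0,0,1.6,0.2,0,0,0])

```text
clock: 10.72
eef_pos: [0.4649, -0.1849, 0.0569]
tool_rot: [0.057, 0.998, 0.002, 0.003]
ft_force: [5.3, 7.2, 2.0]
grip_width: 0.0171
grasp_force: 60.0
```

carry_out(increments=[1.6,0.2,0,0,0,1.6,0.2,0,0,0,1.6,0.2,0,0,0,1.6,0.2,0,0,0,1.6,0.2,0,0,0])

```text
clock: 11.35
eef_pos: [0.4638, -0.1848, 0.057]
tool_rot: [0.056, 0.998, 0.002, 0.011]
ft_force: [30.5, 5.3, -21.8]
grip_width: 0.0173
grasp_force: 58.2
```

It has reached the rear stop: the force jumped to 30 N and the motion ended. I'll ease off, release and look.

carry_out(increments=[1.6,-0.4,0,0,0,1.6,-0.3,0,0,0,1.6,0,0,0,0,3.5,0,0,0,0,4.5,0,0,0,0])

```text
clock: 11.98
eef_pos: [0.4588, -0.1863, 0.0555]
tool_rot: [0.057, 0.998, -0.0, -0.0]
ft_force: [0.8, 0.2, 0.1]
grip_width: 0.0449
grasp_force: 0.0
```

carry_out(increments=[5,0,0,0,0,5,0,0,0,0,5,0,0,-2,0,5,0,0,-3,0,5,0,0,-3,0])

```text
clock: 12.6
eef_pos: [0.4586, -0.1861, 0.1359]
tool_rot: [0.057, 0.998, 0.0, -0.0]
ft_force: [-1.1, -1.0, 0.4]
grip_width: 0.0499
grasp_force: 0.0
```

carry_out(increments=[5,0,0,-3,0,5,0,0,-3,0,5,0,0,-2,0,5,0,0,0,0,5,0,0,0,0])

```text
clock: 13.22
eef_pos: [0.4585, -0.186, 0.2143]
tool_rot: [0.057, 0.998, 0.0, -0.001]
ft_force: [-0.5, -0.1, -0.1]
grip_width: 0.0499
grasp_force: 0.0
```

```bash
python3 - <<'E'
from h import *
o=bot.get_obs();print(o["eef_pos"],o["ft_force"])
for c in("scene","top"):
  p=bot.camera(c)
  for n in("pawl_knob","pusher_grip","full_pusher_grip","carton_a_mid"):
    for d in bot.place_of(p,n): print(c,n,d["p"],w(p,d["xyz"]).round(3))
  if c=="scene":cv2.imwrite("pics/s5.png",cv2.resize(p["pixels"][160:340,120:400],None,fx=2.8,fy=2.8,interpolation=cv2.INTER_CUBIC))
E
```

```text
[ 0.45845738 -0.18595292  0.21429918] [-0.4583571  -0.0703429  -0.08474871]
scene pawl_knob 0.53 [ 0.514 -0.127  0.086]
scene pusher_grip 0.84 [ 0.463 -0.185  0.075]
scene pusher_grip 0.59 [ 0.565 -0.187  0.   ]
scene full_pusher_grip 0.88 [0.439 0.13  0.076]
scene full_pusher_grip 0.63 [0.591 0.153 0.061]
scene carton_a_mid 0.59 [0.539 0.152 0.064]
top pawl_knob 0.45 [ 0.513 -0.122  0.09 ]
top pusher_grip 0.61 [ 0.468 -0.185  0.074]
top full_pusher_grip 0.56 [0.442 0.134 0.071]
top carton_a_mid 0.73 [0.531 0.151 0.061]
```

View pics/s5.png

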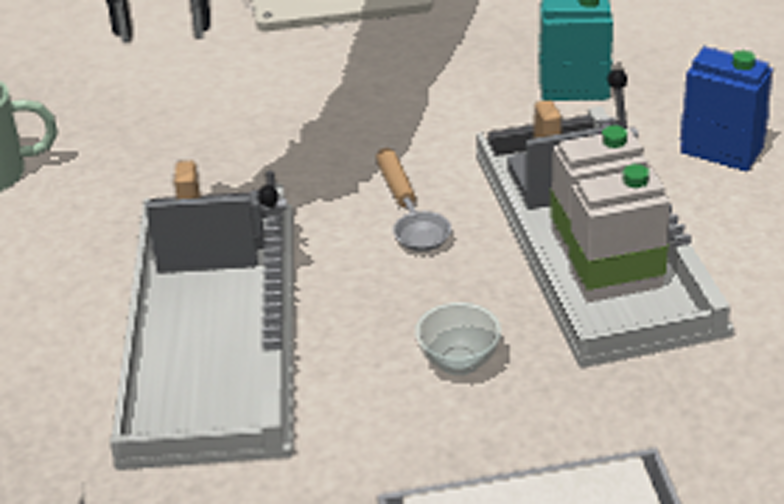

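The pusher plate at crop (200,200) is at the rear with the carriage against the wall. The ball at (268,195) lies off, and the other tray's lever and cartons are as they were.

```bash
python3 -c "
from workcell import bot
print(bot.job_done())"
```

```text
the job is handed in; nothing more can be done
None
```

The job is handed in (the result wasn't reported back): the empty tray's pawl is flipped off and left off, its pusher is back against the rear stop, and the other tray's pusher, pawl and cartons looked undisturbed in the last pictures.

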